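# Take a sterilised feeding bottle with tongs

### The job

The puppy's freshly sterilised feeding bottle stands under the clear sliding hood of the white bottle stand. Flip the red cam lever all the way round to free the hood, slide the hood fully open, then take up the spring tongs, close them on the bottle and lift it, upright, at least 10 cm clear of the stand; finish while still holding it up in the tongs. The bottle may be touched with the tongs only, never with the gripper; do not knock it over, and leave the bowl, jar and soap bottle alone.

Things in the scene. Friction and masses are not known exactly. Their poses are not given: they have to be found in the camera images.
- stand: White plate fixed to the counter, 145 x 300 x 20 mm thick. Origin on its underside; in its axes it spans x -55 to +90, y -150 to +150 mm, z up; +x points roughly away from the robot. The bottle stands on it near (0, +65 mm). Grey end stop, 12 mm above the plate, at y +122 to +130, x -40 to +40 mm. It carries the hood and the lever.
- hood (a joint): Travel (m) of the clear hood: 0 closed over the bottle, 0.15 fully open, towards the stand's -y; stays where left (1.5 N). Clear box with blue edges, 94 x 94 mm, top 92 mm above the plate, no floor, open at its +y end so it slides off the bottle freely. Centre at stand (0, +65 mm) closed, (0, -85 mm) open. The lever's nose blocks it until the lever is flipped.
- hood_knob (a point): Centre of the blue knob on top of the hood: a block 30 mm (stand x) x 20 mm (stand y) x 30 mm high, so 20 mm wide when pinched along the stand's y; its top is 15 mm above this point (142 mm above the counter).
- lever (a joint): Angle (rad) of the red cam lever about its upright pivot at stand (72, -12 mm): 0 locked, handle along the stand's +x; it turns clockwise seen from above to its stop at 1.4, free, handle nearly along the stand's -y, beside the hood's track. Starts at 0 to 0.12. Flipped above 1.1. Stays where left (1.5 N at the peg).
- lever_peg (a point): Centre of the top face of the upright red peg at the end of the lever's handle: peg 16 mm diameter, 50 mm from the pivot axis, its top 70 mm above the counter, its foot 28 mm above it. From the locked position push it towards the stand's -y, round the pivot.
- bottle: Small yellow feeding bottle, loose, about 60 g, upright on the stand. Straight round body 36 mm diameter from its foot up to 44 mm, then a shoulder, a white collar (29 mm diameter, 52 to 64 mm up) and an amber teat, 78 mm in all. Origin: centre of its underside; z points up along the bottle.
- tongs: Spring tongs, 90 g, flat on the counter. Origin: mid line, underside, middle of the green finger rests; +x to the tips (x +100 mm; pivot end x -100), arms close along y. Arms 18 mm high; rests 44 mm long, 20 mm high, 59 mm wide over both when open, 41 mm when the tips hold the bottle. Springs push back 7 N open, 9 N shut. Squeeze the rests with 20 N or more. Balanced near the rests.
- tongs_tips (a point): Point midway between the green tip pads, 87 mm ahead of the tongs' origin and 12 mm above their underside. Pads 28 mm long, 24 mm high (from the tongs' underside up). Clear gap between them: about 70 mm open.
- tong_left (a joint): Angle (rad) of one tong arm: 0 fully open, 0.19 shut; both arms move alike. About 0.10 when the tips touch the 36 mm bottle on both sides. The outer width over the finger rests shrinks by about 17 mm per 0.1 rad.
- bowl: Steel bowl, 130 mm diameter, 40 mm high, bystander. Origin: centre of its underside. It and the tongs lie one on the left, one on the right of the stand; which is where varies.
- jar: White jar with blue cap, 56 mm diameter, 70 mm high, bystander beyond the stand on the left. Origin: centre of its underside.
- soap: Green soap bottle, 56 mm diameter, 150 mm high, bystander beyond the stand on the right. Origin: centre of its underside.
Things that resemble listed ones, but are neither listed nor needed, are in the scene too. Leave any orange look-alike of the tongs alone.

How it is judged:
By the outcome, as a careful person would: the job done as asked, in the order asked, and still so for the second after the job is handed in, while the arm keeps its last pose, push and grip.
It also fails if it takes over 64 s, if anything falls off the work surface, if the arm or the gripper's body presses on something with over 40 N, if the wrist force passes 120 N, or if a joint passes its speed limit or range.

### The arm

A 7-joint arm with a two-finger parallel gripper is mounted at the origin on the work surface. World frame = base frame: x ahead of the robot, y to its left, z up, the work surface at z = 0. Lengths are in m, angles in rad, forces in N, time in s.
With the tool pointing down it reaches from about 0.4 to 0.875 m from the base axis. Payload 19.3 kg.
Tool frame: the origin (TCP) lies at the very end of the fingers, on their centre line; the grasp point (between the pads) lies 19 mm behind it; z points along the fingers, y is the line along which they close (so a half turn about z gives the same grasp; the last joint's range is limited). The gripper opens to 85 mm and grips with 20 to 120 N. Pads are 22 mm wide; open, the fingers measure 114 mm over their backs; the gripper's body (76 mm by 85 mm) begins 54 mm behind the grasp point. The pads swing forward as they close: fully open they stand 13 mm farther back than shut.
Start: joints at [-1.297, 0.521, -0.036, 1.599, 0.021, 1.021, -0.113], TCP at [0.211, 0.588, 0.231] pointing down, gripper open.
Joint ranges: [-2.91, 2.91], [-0.3, 2.13], [-1.5, 1.42], [0.17, 2.43], [-1.26, 4.41], [0.16, 1.93], [-2.52, 2.52]. Speed limits (rad/s): [1.89, 1.89, 2.39, 2.39, 3.01, 3.01, 3.01].

### API

Orientations are given as [roll, pitch, yaw] about the fixed x, y, z axes, in that order (R = Rz(yaw) Ry(pitch) Rx(roll)).
In Python, from workcell import bot gives the robot as it stands.
- The arm moves only by the tool carry_out, never from a script. Its argument "rows" is a list that holds one entry, the list of rows, each a list of 4 numbers: the shift along the tool's x, y, z in m, then the turn about the tool's z in degrees. In form: [[[x, y, z, twist], ...]]. A call has 1 to 12 rows; each row is the pose to reach, as a shift and turn from the pose commanded when the call began, along the tool's axes at that moment; what a row does not reach only later rows make up. A row lasts 1/12 s, in which the tool goes at most 41.7 mm and 7.16 degrees, less where a joint would pass 70% of its speed; a pose out of reach is approached as far as the arm can. A call with a gripper value outside its range is refused whole. "grip" is the finger opening in m, from 0 to 0.0854, set as the call begins (left out, the last holds). The fingers move at their own pace and stop on an object; "grip_force" is the grip in N (left out, the last holds). Time passes only in rows, so rows that repeat a pose let the fingers close. It gives the time, the measured TCP pose, the force, the opening and the grip force at its end, in the units of the state.
- bot.observe(): the state, without advancing time (a new reading comes with each control period).
- bot.grab_frame(name): name is "side" or "top"; returns a dict with "pixels" (384x512x3 uint8, red, green, blue), "K" (3x3 intrinsics, pixels), "pose" (4x4, takes a point from camera to world coordinates). Camera axes: x right, y down, z forward; pixel columns grow to the right and rows downward; lengths in m; the calibration is good to about 2 mm. A picture is of the moment at which its call begins. There is no depth.
- bot.job_done(): hands the job in; it is judged then, once.
Trained networks look in a picture, given as the dict that the camera call returned (one of the last four; its "shot" number tells which), for a name from the list of things; names that differ only in an ending like _2 or _b are one class to them, and where a whole thing is asked for, a point or a joint stands for the part that bears it (a point fixed in the world has none). Each returns a list of dicts, best first, with "conf" (0 to 1); they miss things now and then, are a little off and sometimes report something else, mostly with a low value. They report only what shows in the picture. A call takes as long as a camera call. They do not tell look-alikes from the thing itself.
- bot.look_for(picture, label): "position" ([column, row] in pixels, amid what is visible of it).
- bot.regions_of(picture, label): "region" (384x512 bool, what is visible of it) and "position" ([column, row] in pixels, amid what is visible of it).
- bot.spot_point(picture, label): "position" ([column, row] in pixels: a listed point, or the origin of a listed thing).
The state is a dict: "clock": time; "qpos": joint angles; "qd": joint speeds; "joint_efforts": joint torques, N m; "position": TCP position; "tool_rot": TCP orientation; "force": force on the tool from outside, world axes, zero at the start; "moment": the same for the moment, N m; "grip_width": finger opening in m; "finger_force": force on a finger pad.
Only numpy, scipy, OpenCV 4.12 (cv2) and the standard library are available. Lean on these libraries where they do the work, as an engineer would, in place of code of your own. Each camera call takes 0.05 s, during which the arm holds its last target. There are 200 camera calls.

## Working session

There is one attempt and no reset: what is moved stays moved. The work goes in short steps, Python scripts to look and compute and a tool call to move; the robot and the scene stay as the last step left them, time stands still between calls to the robot, and variables do not carry over. Pictures are saved under pics/ and viewed, at most 10 in all, crops included, and the job is handed in when it is done.

Besides the shell and the picture viewer there is one more tool, called after "Emit:" by a JSON object that holds its "method" and its "body", one argument or row to a line. carry_out: Moves the arm, as the interface text tells. Its arguments: {"type":"object","properties":{"rows":{"type":"array","items":{"type":"array","items":{"type":"array","items":{"type":"number"}}}},"grip":{"type":"number"},"grip_force":{"type":"number"}},"required":["rows"]}

```bash
mkdir -p pics; cat > h.py <<'E'
import numpy as np, cv2
from workcell import bot
from scipy.spatial.transform import Rotation as R
def save(f,n): cv2.imwrite('pics/'+n,f['pixels'][:,:,::-1])
def plane(f,p,z):
    T=np.array(f['pose']); d=T[:3,:3]@np.linalg.inv(f['K'])@np.array([p[0],p[1],1.]); o=T[:3,3]
    return o+d*(z-o[2])/d[2]
def tri(f,p,g,q):
    A=[];b=[]
    for c,x in((f,p),(g,q)):
        T=np.array(c['pose']); d=T[:3,:3]@np.linalg.inv(c['K'])@np.array([x[0],x[1],1.]); d/=np.linalg.norm(d)
        P=np.eye(3)-np.outer(d,d);A.append(P);b.append(P@T[:3,3])
    return np.linalg.lstsq(np.vstack(A),np.hstack(b),rcond=None)[0]
def proj(f,X):
    T=np.linalg.inv(np.array(f['pose'])); c=T[:3,:3]@np.array(X)+T[:3,3]; u=np.array(f['K'])@c; return u[:2]/u[2]
E
python3 - <<'E'
from h import *
np.set_printoptions(precision=3,suppress=True)
s=bot.grab_frame('side');t=bot.grab_frame('top');save(s,'s0.png');save(t,'t0.png')
Z=dict(stand=0,hood_knob=.127,lever_peg=.07,bottle=.02,tongs=0,tongs_tips=.012,bowl=0,jar=0,soap=0)
for l,z in Z.items():
    a=bot.spot_point(s,l);b=bot.spot_point(t,l)
    for n,f,r in(('s',s,a),('t',t,b)):
        for k in r[:3]: print(l,n,np.round(k['position'],1),round(k['conf'],2),plane(f,k['position'],z))
    if a and b: print('   tri',tri(s,a[0]['position'],t,b[0]['position']))
o=bot.observe();print(o['clock'],o['position'],o['tool_rot'],o['grip_width'])
print(s['pose'],t['pose'])
E
```

```text
stand s [241.9 182.8] 0.92 [0.577 0.019 0.   ]
stand t [277.3 172.7] 0.8 [0.563 0.025 0.   ]
stand t [194.2 131.5] 0.17 [0.703 0.304 0.   ]
   tri [0.565 0.028 0.013]
hood_knob s [233.9 173.3] 0.79 [0.563 0.092 0.127]
hood_knob t [256.6 167.7] 0.6 [0.556 0.094 0.127]
   tri [0.558 0.095 0.132]
lever_peg s [214.7 161. ] 0.44 [0.691 0.033 0.07 ]
lever_peg t [186.3 170.7] 0.73 [0.557 0.316 0.07 ]
lever_peg t [275.2 130.5] 0.42 [0.687 0.034 0.07 ]
   tri [0.507 0.263 0.365]
bottle s [239.2 194.2] 0.56 [0.545 0.088 0.02 ]
bottle s [197.9 235.3] 0.33 [0.565 0.318 0.02 ]
bottle t [270.6 130.5] 0.37 [0.701 0.047 0.02 ]
   tri [ 0.66   0.027 -0.075]
tongs s [179.5 305.6] 0.86 [0.466 0.55  0.   ]
tongs s [272.1 301.6] 0.54 [0.231 0.387 0.   ]
tongs s [315.7 184.5] 0.49 [ 0.331 -0.125  0.   ]
tongs t [182. 196.] 0.62 [0.485 0.341 0.   ]
tongs t [115.4 204.4] 0.58 [0.457 0.56  0.   ]
tongs t [172.4 271.7] 0.57 [0.238 0.367 0.   ]
   tri [ 0.559  0.426 -0.334]
tongs_tips s [254.2 309.8] 0.91 [0.261 0.444 0.012]
tongs_tips s [208.7 314.3] 0.56 [0.37  0.529 0.012]
tongs_tips s [198.4 236.7] 0.51 [0
[... 160 characters left out ...]
0.528 0.012]
   tri [0.257 0.446 0.019]
bowl s [302.8 139.8] 0.8 [ 0.49  -0.325  0.   ]
bowl t [382.5 191.1] 0.68 [ 0.501 -0.324  0.   ]
   tri [ 0.497 -0.327 -0.005]
jar t [192.6 137.4] 0.53 [0.683 0.309 0.   ]
soap s [261.6 122.9] 0.82 [ 0.694 -0.326  0.   ]
soap s [196.3 235.2] 0.39 [0.58  0.311 0.   ]
soap t [375.6 138.9] 0.6 [ 0.678 -0.307  0.   ]
   tri [ 0.674 -0.296  0.03 ]
1.0 [0.211 0.588 0.231] [-3.142  0.     2.798] 0.0854963284129516
[[-0.849 -0.403  0.342 -0.021]
 [-0.528  0.642 -0.556  0.935]
 [ 0.005 -0.652 -0.758  1.222]
 [ 0.     0.     0.     1.   ]] [[ 0.    -0.994  0.111  0.339]
 [-1.    -0.    -0.     0.093]
 [ 0.    -0.111 -0.994  1.312]
 [ 0.     0.     0.     1.   ]]
```

```bash
python3 -c "
import cv2
a=cv2.imread('pics/t0.png')[90:310,70:430];cv2.imwrite('pics/t0c.png',cv2.resize(a,None,fx=2.2,fy=2.2,interpolation=2))
a=cv2.imread('pics/s0.png')[110:350,130:410];cv2.imwrite('pics/s0c.png',cv2.resize(a,None,fx=2.4,fy=2.4,interpolation=2))"
```

```text
(no output)
```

View pics/t0c.png

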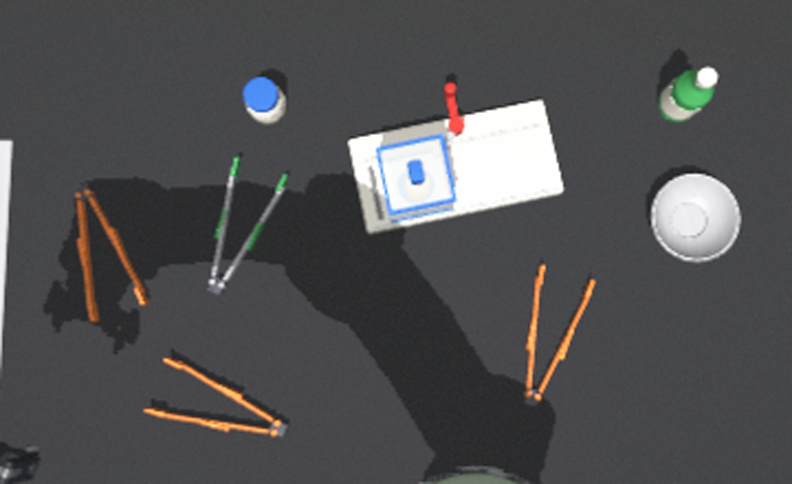

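View pics/s0c.png

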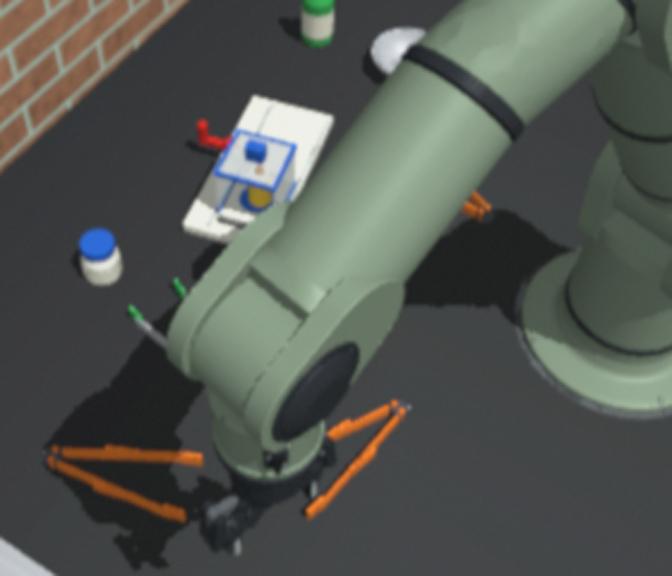

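Top view, in full-frame pixels: the stand is at (277,172) with the hood at its left end, the knob at (258,168) and the lever peg at (275,131). The jar is at (190,135), the bowl at (385,190) and the soap at (380,130).

There are four tongs-like things: silver with green rests and tips at (182,196), and orange at (115,204), (172,272) and (325,247). The silver/green one fits the description because its rests and pads are green, and the enlarged crop confirms it. Next I'll refine poses by colour.

```bash
python3 - <<'E'
from h import *
np.set_printoptions(precision=4,suppress=True)
t=bot.grab_frame('top');s=bot.grab_frame('side')
def blobs(f,lo,hi,x0,x1,y0,y1,mn=4):
    h=cv2.cvtColor(f['pixels'],cv2.COLOR_RGB2HSV);m=cv2.inRange(h,lo,hi)
    k=np.zeros_like(m);k[y0:y1,x0:x1]=m[y0:y1,x0:x1]
    n,l,st,c=cv2.connectedComponentsWithStats(k);return [(st[i,4],st[i,:4],c[i]) for i in range(1,n) if st[i,4]>=mn]
print('green');
for a,b,c in blobs(t,(40,80,40),(85,255,255),150,230,140,230): print(a,b,c,plane(t,c,.015))
print('green side')
for a,b,c in blobs(s,(40,80,40),(85,255,255),130,260,200,330): print(a,b,c,plane(s,c,.015))
print('red')
for f in(t,s):
  for a,b,c in blobs(f,(0,150,80),(6,255,255),190,310,110,190): print(a,b,c,plane(f,c,.05))
print('blue')
for f in(t,s):
  for a,b,c in blobs(f,(100,120,60),(125,255,255),215,290,140,220): print(a,b,c,plane(f,c,.127))
# plate
h=cv2.cvtColor(t['pixels'],cv2.COLOR_RGB2HSV);m=cv2.inRange(h,(0,0,110),(180,60,255));k=np.zeros_like(m);k[130:200,222:330]=m[130:200,222:330]
k=cv2.morphologyEx(k,cv2.MORPH_CLOSE,np.ones((9,9)))
cs=max(cv2.findContours(k,0,2)[0],key=cv2.contourArea)
hu=cv2.convexHull(cs)[:,0].astype(float)
P=np.array([plane(t,p,.02)[:2] for p in hu],np.float32)
r=cv2.minAreaRect(P);print('rect',r,cv2.boxPoints(r))
E
```

```text
green
30 [174 161   5  10] [176.6    165.3667] [0.5846 0.3578 0.015 ]
26 [195 169   6   8] [197.7692 172.3077] [0.5615 0.2876 0.015 ]
27 [167 186   6  13] [169.2963 191.7037] [0.497  0.3798 0.015 ]
37 [182 191   8  13] [185.7027 197.    ] [0.4796 0.3257 0.015 ]
green side
31 [202 226   5   9] [204.0323 229.6452] [0.5634 0.2853 0.015 ]
28 [183 237   7   6] [185.5714 239.7143] [0.5921 0.353  0.015 ]
red
109 [272 127   9  24] [275.4862 138.7431] [0.6656 0.0326 0.05  ]
69 [212 160  13  12] [216.5217 166.2029] [0.681  0.0367 0.05  ]
blue
81 [241 151  35  25] [261.284 158.037] [0.5861 0.0795 0.127 ]
56 [256 163   7  11] [258.6429 167.6964] [0.5564 0.0875 0.127 ]
51 [246 178  31  10] [259.9412 183.2157] [0.5092 0.0836 0.127 ]
55 [232 169   9   8] [236.0727 172.4364] [0.5587 0.084  0.127 ]
77 [219 170  34  20] [234.5195 181.026 ] [0.5409 0.1212 0.127 ]
24 [230 190   8   8] [232.5 194. ] [0.5143 0.1744 0.127 ]
rect ((0.5843275189399719, 0.02744288742542267), (0.14794597029685974, 0.30215877294540405), 11.99928092956543) [[ 0.4806  0.1598]
 [ 0.5434 -0.1357]
 [ 0.6881 -0.105 ]
 [ 0.6253  0.1906]]
```

```bash
cat >> h.py <<'E'
O=np.array([.569,.023]); YAW=.209
def st(x,y,O=O,yaw=YAW): c,s_=np.cos(yaw),np.sin(yaw); return O+np.array([c*x-s_*y,s_*x+c*y])
def shift(pos,yaw,P,z,ty):
    c,s_=np.cos(yaw),np.sin(yaw); d=np.array([P[0]-pos[0],P[1]-pos[1]])
    tw=np.degrees((yaw-ty+np.pi)%(2*np.pi)-np.pi)
    return [round(float(v),4) for v in (c*d[0]+s_*d[1], s_*d[0]-c*d[1], pos[2]-z)]+[round(float(tw),1)]
E
python3 - <<'E'
from h import *
print(shift([.211,.588,.231],2.798,st(.122,.026),.231,YAW+np.pi))
E
```

```text
[-0.6176, -0.3252, 0.0, -31.7]
```

Emit:
{"method": "carry_out", "body": {
  "rows": [
    [[-0.03, -0.016, 0, -1.6], [-0.065, -0.034, 0, -3.4], [-0.1, -0.053, 0, -5], [-0.135, -0.071, 0, -7], [-0.17, -0.09, 0, -9], [-0.205, -0.108, 0, -10.5], [-0.24, -0.126, 0, -12.5], [-0.275, -0.145, 0, -14], [-0.31, -0.163, 0, -16], [-0.345, -0.182, 0, -18], [-0.38, -0.2, 0, -20], [-0.415, -0.219, 0, -22]]
  ],
  "grip": 0,
  "grip_force": 40
}}

```text
clock: 2.1
position: [0.5287, 0.2408, 0.2315]
tool_rot: [3.141, 0.0, -3.1]
force: [0.1, 1.3, 0.4]
grip_width: -0.0003
finger_force: 0.0
```

```bash
python3 - <<'E'
from h import *
p=[.5280,.2420,.231]
print(shift(p,-3.101,st(.122,.026),.231,YAW+np.pi))
q=[*st(.122,.026),.04]
for a in (0,.2,.4,.6,.8,1.0,1.2,1.4,1.48):
    peg=np.array([.072+.05*np.cos(a),-.012-.05*np.sin(a)])
    tr=np.array([np.sin(a),np.cos(a)]) # trailing side
    h=.008+ (.0145 if a<.5 else .0145*abs(np.cos(a))+.011*abs(np.sin(a)) if a<1 else .013)
    print(a,shift(q,YAW+np.pi,st(*(peg+tr*h)),.04,YAW+np.pi))
E
```

```text
[-0.148, -0.1744, 0.0, -9.6]
0 [-0.0, -0.0155, 0.0, 0.0]
0.2 [-0.0035, -0.0259, 0.0, 0.0]
0.4 [-0.0048, -0.0367, 0.0, 0.0]
0.6 [-0.006, -0.0446, 0.0, 0.0]
0.8 [-0.0035, -0.0558, 0.0, 0.0]
1.0 [0.0053, -0.0687, 0.0, 0.0]
1.2 [0.0123, -0.077, 0.0, 0.0]
1.4 [0.0208, -0.0837, 0.0, 0.0]
1.48 [0.0246, -0.0859, 0.0, 0.0]
```

Emit:
{"method": "carry_out", "body": {
  "rows": [
    [[-0.025, -0.029, 0, -1.6], [-0.05, -0.058, 0, -3.2], [-0.074, -0.087, 0, -4.8], [-0.098, -0.116, 0, -6.4], [-0.123, -0.145, 0, -8], [-0.148, -0.174, 0, -9.6], [-0.148, -0.174, 0.03, -9.6], [-0.148, -0.174, 0.07, -9.6], [-0.148, -0.174, 0.11, -9.6], [-0.148, -0.174, 0.15, -9.6], [-0.148, -0.174, 0.18, -9.6], [-0.148, -0.174, 0.191, -9.6]]
  ]
}}

```text
clock: 3.1
position: [0.68, 0.0741, 0.0356]
tool_rot: [3.141, -0.006, -2.934]
force: [-0.3, -1.0, 1.2]
grip_width: 0.0
finger_force: 0.0
```

```bash
python3 - <<'E'
from h import *
o=bot.observe();print(o['clock'],o['position'],o['tool_rot'],o['force'])
t=bot.grab_frame('side');save(t,'s1.png')
cv2.imwrite('pics/s1c.png',cv2.resize(t['pixels'][90:270,130:330,::-1],None,fx=3,fy=3,interpolation=2))
E
```

```text
3.1 [0.68001419 0.0741346  0.03558277] [ 3.14124039 -0.00577491 -2.93377519] [-0.32106827 -1.00300761  1.23451184]
```

View pics/s1c.png

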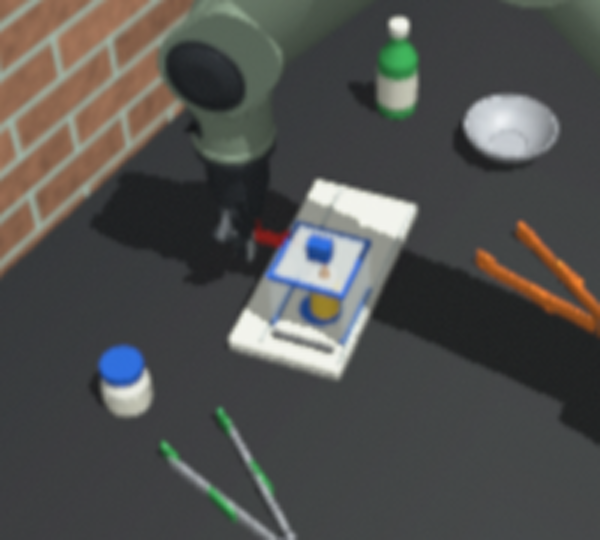

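The gripper (crop 235,235) stands on the +y side of the peg, with the hood, bottle and tongs undisturbed. Now I'll push the lever round.

Emit:
{"method": "carry_out", "body": {
  "rows": [
    [[-0.001, -0.015, 0, 0], [-0.003, -0.026, 0, 0], [-0.005, -0.037, 0, 0], [-0.006, -0.046, 0, 0], [-0.0035, -0.056, 0, 0], [0.003, -0.066, 0, 0], [0.009, -0.073, 0, 0], [0.0125, -0.077, 0, 0], [0.0165, -0.081, 0, 0], [0.021, -0.084, 0, 0], [0.0235, -0.086, 0, 0], [0.0235, -0.086, 0, 0]]
  ]
}}

```text
clock: 4.15
position: [0.6795, -0.012, 0.0411]
tool_rot: [3.14, 0.007, -2.932]
force: [16.4, 11.3, -8.7]
grip_width: 0.0
finger_force: 8.8
```

```bash
python3 - <<'E'
from h import *
o=bot.observe();print(o['clock'],o['position'],o['tool_rot'],o['force'])
t=bot.grab_frame('top');s=bot.grab_frame('side')
for f in(t,s):
  for k in bot.spot_point(f,'lever_peg')[:2]: print(k['position'],k['conf'],plane(f,k['position'],.07))
print(st(.0805,-.061))
a=np.hstack([t['pixels'][110:210,220:340],s['pixels'][110:210,190:310]])
cv2.imwrite('pics/l2.png',cv2.resize(a[:,:,::-1],None,fx=3.3,fy=3.3,interpolation=2))
E
```

```text
4.15 [ 0.67946629 -0.01197567  0.04105702] [ 3.13969058  0.0065253  -2.9321255 ] [16.37812502 11.34067581 -8.69472768]
[291.3, 141.4] 0.59 [ 0.65182728 -0.0167118   0.07      ]
[228.8, 158.2] 0.61 [ 0.6534673  -0.00822267  0.07      ]
[ 0.66040462 -0.01997029]
```

View pics/l2.png

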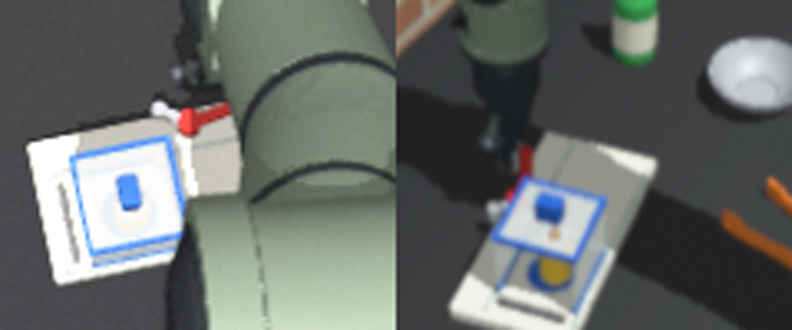

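The lever is round at its stop: in the left crop the red handle at (205,118) runs along the stand's -y. Now I'll retreat, then go above the knob.

Emit:
{"method": "carry_out", "body": {
  "rows": [
    [[-0.015, 0, 0, 0], [-0.015, 0, -0.03, 0], [-0.015, 0, -0.07, 0], [-0.015, 0, -0.11, 0], [-0.01, 0.02, -0.13, 0], [0.01, 0.045, -0.13, 0], [0.035, 0.07, -0.13, 0], [0.06, 0.095, -0.13, 0], [0.08, 0.115, -0.13, 0], [0.097, 0.125, -0.13, 0], [0.097, 0.125, -0.12, 0], [0.097, 0.125, -0.12, 0]]
  ],
  "grip": 0.06
}}

```text
clock: 5.35
position: [0.5553, 0.0879, 0.1595]
tool_rot: [-3.141, -0.001, -2.932]
force: [0.3, -0.9, -0.8]
grip_width: 0.0599
finger_force: 0.0
```

```bash
python3 - <<'E'
from h import *
o=bot.observe();print(o['clock'],o['position'],o['tool_rot'],o['force'],o['grip_width'])
print(shift(o['position'],o['tool_rot'][2],[.5565,.0865],.117,YAW+np.pi))
E
```

```text
5.35 [0.55533257 0.08793154 0.15945357] [-3.14133464e+00 -1.26552840e-03 -2.93242186e+00] [ 0.26020837 -0.85037721 -0.76330827] 0.05994559340035509
[-0.0008, -0.0016, 0.0425, 0.0]
```

Go down, close on the knob, then slide.

Emit:
{"method": "carry_out", "body": {
  "rows": [
    [[-0.001, -0.001, 0.02, 0], [-0.001, -0.001, 0.035, 0], [-0.001, -0.001, 0.041, 0], [-0.001, -0.001, 0.041, 0]]
  ]
}}

```text
clock: 5.68
position: [0.5574, 0.0863, 0.118]
tool_rot: [-3.141, -0.002, -2.935]
force: [-0.1, 0.3, 0.5]
grip_width: 0.0599
finger_force: 0.0
```

Emit:
{"method": "carry_out", "body": {
  "rows": [
    [[0, 0, 0, 0], [0, 0, 0, 0], [0, 0, 0, 0], [0, 0, 0, 0], [0, 0, 0, 0]]
  ],
  "grip": 0.01,
  "grip_force": 25
}}

```text
clock: 6.1
position: [0.5582, 0.087, 0.1201]
tool_rot: [-3.141, 0.001, -2.934]
force: [-0.6, -0.8, 7.8]
grip_width: 0.0195
finger_force: 27.8
```

Emit:
{"method": "carry_out", "body": {
  "rows": [
    [[0, 0, -0.003, 0], [0, -0.01, -0.003, 0], [0, -0.025, -0.003, 0], [0, -0.04, -0.003, 0], [0, -0.056, -0.003, 0], [0, -0.072, -0.003, 0], [0, -0.088, -0.003, 0], [0, -0.104, -0.003, 0], [0, -0.12, -0.003, 0], [0, -0.135, -0.003, 0], [0, -0.146, -0.003, 0], [0, -0.153, -0.003, 0]]
  ]
}}

```text
clock: 7.1
position: [0.5887, -0.0604, 0.1217]
tool_rot: [3.137, -0.001, -2.933]
force: [-9.7, 44.1, 0.7]
grip_width: 0.0197
finger_force: 31.5
```

Emit:
{"method": "carry_out", "body": {
  "rows": [
    [[0, -0.002, 0, 0], [0, -0.002, 0, 0]]
  ]
}}

```text
clock: 7.27
position: [0.5886, -0.06, 0.1217]
tool_rot: [3.136, -0.002, -2.931]
force: [-4.5, 25.0, -7.2]
grip_width: 0.0195
finger_force: 30.4
```

```bash
python3 - <<'E'
from h import *
o=bot.observe();print(o['clock'],o['position'],o['tool_rot'],o['force'],o['grip_width'])
p=o['position'][:2]-O;c,s_=np.cos(YAW),np.sin(YAW);print(c*p[0]+s_*p[1],-s_*p[0]+c*p[1])
E
```

```text
7.2667 [ 0.58864209 -0.06002474  0.12173641] [ 3.13573098e+00 -1.63649123e-03 -2.93084290e+00] [-4.54148687 24.95103718 -7.20011754] 0.01950140991291113
0.0019885410688141557 -0.08529340647032765
```

Emit:
{"method": "carry_out", "body": {
  "rows": [
    [[0, 0.002, 0, 0], [0, 0.002, 0, 0], [0, 0.003, 0, 0], [0, 0.003, -0.03, 0], [0, 0.003, -0.07, 0], [0, 0.02, -0.1, 0], [0, 0.05, -0.11, 0], [0, 0.085, -0.11, 0], [0, 0.12, -0.11, 0], [0, 0.155, -0.11, 0], [0, 0.18, -0.11, 0], [0, 0.18, -0.11, 0]]
  ],
  "grip": 0.07
}}

```text
clock: 8.27
position: [0.5514, 0.1169, 0.2327]
tool_rot: [3.14, 0.001, -2.928]
force: [0.9, 1.4, -0.5]
grip_width: 0.07
finger_force: 0.0
```

```bash
python3 - <<'E'
from h import *
np.set_printoptions(precision=4,suppress=True)
t=bot.grab_frame('top');s=bot.grab_frame('side');save(t,'t3.png');save(s,'s3.png')
a=np.hstack([t['pixels'][120:240,150:340],s['pixels'][110:230,190:310]]);
cv2.imwrite('pics/l3.png',cv2.resize(a[:,:,::-1],None,fx=2.5,fy=2.5,interpolation=2))
for l,z in(('bottle',.02),('hood_knob',.127),('tongs',0),('tongs_tips',.012)):
  A=[]
  for f in(t,s):
    r=bot.spot_point(f,l)
    for k in r[:2]: print(l,k['position'],round(k['conf'],2),plane(f,k['position'],z))
for n,f,w in(('t',t,(150,230,140,230)),('s',s,(130,280,200,330))):
    h=cv2.cvtColor(f['pixels'],cv2.COLOR_RGB2HSV)
    for nm,lo,hi,ww,z in(('green',(40,80,40),(85,255,255),w,.015),('yellow',(18,110,80),(35,255,255),(200,300,120,230),.042)):
        m=cv2.inRange(h,lo,hi);k=np.zeros_like(m);x0,x1,y0,y1=ww;k[y0:y1,x0:x1]=m[y0:y1,x0:x1]
        N,l,sx,c=cv2.connectedComponentsWithStats(k)
        for i in range(1,N):
            if sx[i,4]>4: print(n,nm,sx[i],c[i],plane(f,c[i],z))
o=bot.observe();print(o['clock'],o['position'],o['tool_rot'],o['qpos'])
E
```

```text
bottle [228.4, 154.2] 0.28 [ 0.6968 -0.0673  0.02  ]
hood_knob [304.7, 157.8] 0.69 [ 0.5869 -0.0517  0.127 ]
hood_knob [250.8, 146.9] 0.69 [ 0.5836 -0.0552  0.127 ]
hood_knob [208.0, 255.5] 0.52 [0.4431 0.4166 0.127 ]
tongs [182.9, 196.2] 0.92 [0.4839 0.3377 0.    ]
tongs [172.3, 272.7] 0.73 [0.2344 0.3668 0.    ]
tongs [318.1, 187.0] 0.94 [ 0.3173 -0.118   0.    ]
tongs [176.9, 307.0] 0.75 [0.4703 0.5579 0.    ]
tongs_tips [121.1, 228.1] 0.88 [0.3781 0.5342 0.012 ]
tongs_tips [143.5, 267.3] 0.88 [0.2524 0.4573 0.012 ]
tongs_tips [254.2, 314.3] 0.97 [0.2534 0.4567 0.012 ]
tongs_tips [195.6, 236.7] 0.73 [0.572  0.3233 0.012 ]
t green [174 161   5  10  30] [176.6    165.3667] [0.5846 0.3578 0.015 ]
t green [195 169   6   8  26] [197.7692 172.3077] [0.5615 0.2876 0.015 ]
t green [167 186   6  13  26] [169.4231 191.2308] [0.4986 0.3794 0.015 ]
t green [182 191   8  13  36] [185.75   196.8333] [0.4802 0.3255 0.015 ]
s green [202 225   5  10  32] [204.  229.5] [0.5638 0.2849 0.015 ]
s green [183 237   7   6  28] [185.5714 239.7143] [0.5921 0.353  0.015 ]
s green [214 243   7  11  25] [216.84 247.8 ] [0.4829 0.3231 0.015 ]
s green [199 252  10  12  42] [203.4286 257.5952] [0.4986 0.3782 0.015 ]
s yellow [234 184   9  12  80] [238.0875 189.525 ] [0.5503 0.0864 0.042 ]
8.7667 [0.5527 0.1108 0.2323] [-3.1415 -0.     -2.9348] [-0.2337  0.4237 -0.0941  1.7609  0.0473  0.9592  1.4308]
```

View pics/l3.png

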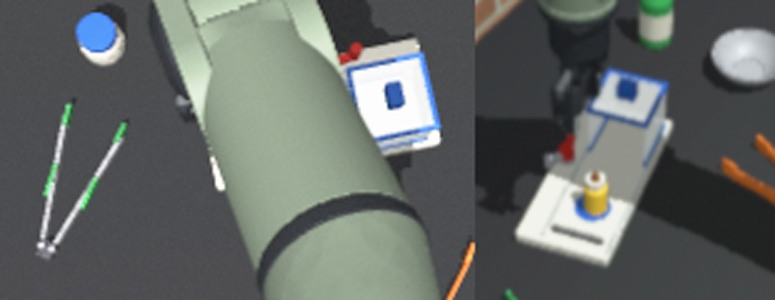

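The hood is fully open and the bottle stands upright and uncovered (side crop 596,195). The tongs are undisturbed, at top crop (45,250) to (97,115). Next I'll go above the tongs' rests.

```bash
python3 - <<'E'
from h import *
o=bot.observe();print(shift(o['position'],o['tool_rot'][2],[.491,.351],.1,np.pi-.34))
E
```

```text
[0.011, 0.2477, 0.1323, 31.3]
```

Emit:
{"method": "carry_out", "body": {
  "rows": [
    [[0.001, 0.025, 0, 3], [0.002, 0.055, 0, 7], [0.004, 0.085, 0, 11], [0.006, 0.115, 0, 15], [0.008, 0.145, 0, 19], [0.009, 0.175, 0.01, 23], [0.01, 0.205, 0.03, 27], [0.011, 0.23, 0.055, 31.3], [0.011, 0.248, 0.085, 31.3], [0.011, 0.248, 0.11, 31.3], [0.011, 0.248, 0.132, 31.3], [0.011, 0.248, 0.132, 31.3]]
  ],
  "grip": 0.0854
}}

```text
clock: 9.77
position: [0.4888, 0.3506, 0.0963]
tool_rot: [-3.136, -0.003, 2.804]
force: [-0.6, -1.3, -0.9]
grip_width: 0.0852
finger_force: 0.0
```

```bash
python3 - <<'E'
from h import *
np.set_printoptions(precision=4,suppress=True)
o=bot.observe();print(o['clock'],o['position'],o['tool_rot'],o['grip_width'])
print(shift(o['position'],o['tool_rot'][2],[.491,.351],.006,np.pi-.34))
t=bot.grab_frame('side')
cv2.imwrite('pics/s4.png',cv2.resize(t['pixels'][180:310,150:310,::-1],None,fx=4,fy=4,interpolation=2))
E
```

```text
9.7667 [0.4888 0.3506 0.0963] [-3.1365 -0.003   2.8035] 0.08518561364885838
[-0.002, 0.0011, 0.0903, 0.1]
```

View pics/s4.png

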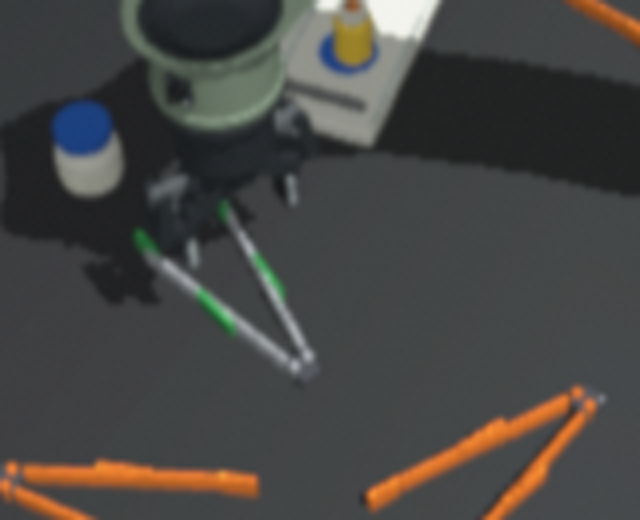

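The fingertips (crop 192,250 and 290,190) straddle the silver/green tongs from above. Now I'll descend.

Emit:
{"method": "carry_out", "body": {
  "rows": [
    [[0, 0, 0.03, 0], [0, 0, 0.055, 0], [0, 0, 0.072, 0], [0, 0, 0.083, 0], [0, 0, 0.09, 0], [0, 0, 0.094, 0], [0, 0, 0.094, 0], [0, 0, 0.094, 0]]
  ]
}}

```text
clock: 10.48
position: [0.4911, 0.3521, 0.0073]
tool_rot: [3.141, 0.001, 2.803]
force: [0.3, 0.0, 0.3]
grip_width: 0.0853
finger_force: 0.0
```

Emit:
{"method": "carry_out", "body": {
  "rows": [
    [[0, 0, 0, 0], [0, 0, 0, 0], [0, 0, 0, 0], [0, 0, 0, 0], [0, 0, 0, 0]]
  ],
  "grip": 0.053,
  "grip_force": 25
}}

```text
clock: 10.9
position: [0.4912, 0.3522, 0.0073]
tool_rot: [3.14, 0.001, 2.803]
force: [-1.1, -1.1, 10.2]
grip_width: 0.0534
finger_force: 10.8
```

Emit:
{"method": "carry_out", "body": {
  "rows": [
    [[0, 0, -0.005, 0], [0, 0, -0.015, 0], [0, 0, -0.03, 0], [0, 0, -0.05, 0], [0, 0, -0.075, 0], [0, 0, -0.1, 0], [0, 0, -0.125, 0], [0, 0, -0.14, 0], [0, 0, -0.15, 0], [0, 0, -0.15, 0]]
  ]
}}

```text
clock: 11.73
position: [0.4913, 0.3523, 0.1588]
tool_rot: [3.139, 0.002, 2.803]
force: [0.0, 0.1, -1.4]
grip_width: 0.0536
finger_force: 6.7
```

```bash
python3 - <<'E'
from h import *
np.set_printoptions(precision=4,suppress=True)
o=bot.observe();print(o['clock'],o['position'],o['tool_rot'],o['grip_width'],o['finger_force'],o['force'])
t=bot.grab_frame('side')
cv2.imwrite('pics/s5.png',cv2.resize(t['pixels'][150:310,150:330,::-1],None,fx=3.5,fy=3.5,interpolation=2))
h=cv2.cvtColor(t['pixels'],cv2.COLOR_RGB2HSV);m=cv2.inRange(h,(40,80,40),(85,255,255))
N,l,sx,c=cv2.connectedComponentsWithStats(m)
for i in range(1,N):
    if sx[i,4]>4: print(sx[i],c[i])
from math import cos,sin
p=o['position'];y=o['tool_rot'][2]-np.pi
for v in((.087,.041),(.087,-.041)):
    print(proj(t,[p[0]+cos(y)*v[0]-sin(y)*v[1],p[1]+sin(y)*v[0]+cos(y)*v[1],p[2]-.007+.02]))
E
```

```text
11.7333 [0.4913 0.3523 0.1588] [3.1388 0.0016 2.8029] 0.053580410197300005 6.747273340170068 [ 0.0137  0.0898 -1.4039]
[260 126   9   4  24] [263.8333 127.375 ]
[179 208   6   8  29] [181.1379 211.6552]
[210 217   8  11  26] [213.7308 221.5   ]
[201 231   5   7  19] [203.0526 234.2632]
[179.5661 214.1319]
[201.2954 201.4732]
```

View pics/s5.png

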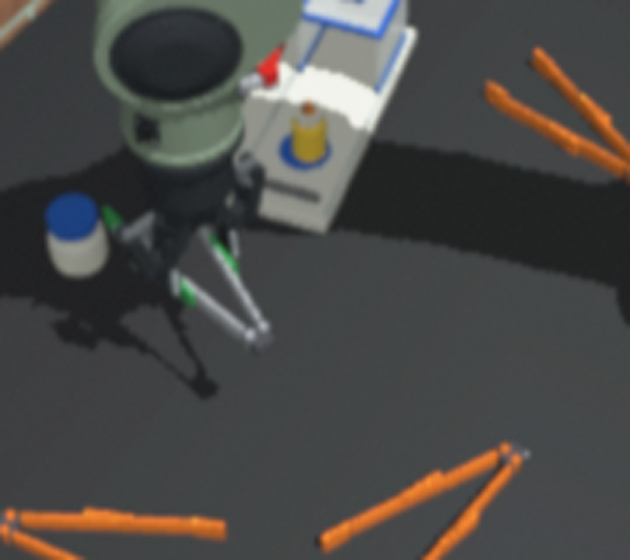

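The tongs are held level and clear of the counter, with the green tip at crop (110,215) and the pivot at (262,335). Next I'll measure the bottle precisely in both views.

```bash
python3 - <<'E'
from h import *
np.set_printoptions(precision=4,suppress=True)
t=bot.grab_frame('top');s=bot.grab_frame('side')
for n,f in(('t',t),('s',s)):
    for k in bot.spot_point(f,'bottle')[:1]: print(n,'spot',k['position'],k['conf'],plane(f,k['position'],.02))
    for k in bot.regions_of(f,'bottle')[:1]:
        m=k['region'];ys,xs=np.nonzero(m);c=(xs.mean(),ys.mean());print('reg',m.sum(),c,xs.min(),xs.max(),ys.min(),ys.max(),plane(f,c,.055))
    h=cv2.cvtColor(f['pixels'],cv2.COLOR_RGB2HSV);m=cv2.inRange(h,(18,110,80),(35,255,255));k=np.zeros_like(m);k[130:210,220:300]=m[130:210,220:300]
    ys,xs=np.nonzero(k);
    if len(xs):print('yel',len(xs),(xs.mean(),ys.mean()),xs.min(),xs.max(),ys.min(),ys.max(),plane(f,(xs.mean(),ys.mean()),.045))
print([proj(t,[*st(0,.065),z]) for z in(.02,.064,.098)],[proj(s,[*st(0,.065),z]) for z in(.02,.064,.098)])
a=np.hstack([t['pixels'][130:210,220:300],s['pixels'][150:230,200:280]]);cv2.imwrite('pics/b.png',cv2.resize(a[:,:,::-1],None,fx=5,fy=5,interpolation=2))
E
```

```text
t spot [259.4, 174.0] 0.65 [0.5551 0.0845 0.02  ]
reg 159 (np.float64(281.12578616352204), np.float64(143.96226415094338)) 267 294 137 150 [0.6472 0.0148 0.055 ]
yel 30 (np.float64(259.5), np.float64(177.2)) 255 264 174 179 [0.5405 0.0844 0.045 ]
s spot [237.8, 193.4] 0.43 [0.5515 0.0872 0.02  ]
yel 81 (np.float64(238.02469135802468), np.float64(190.01234567901236)) 234 242 185 195 [0.5477 0.0907 0.045 ]
[array([258.7768, 173.8681]), array([258.8409, 171.5746]), array([258.8935, 169.6906])] [array([236.9746, 192.8557]), array([236.7599, 185.0371]), array([236.5875, 178.7606])]
```

View pics/b.png

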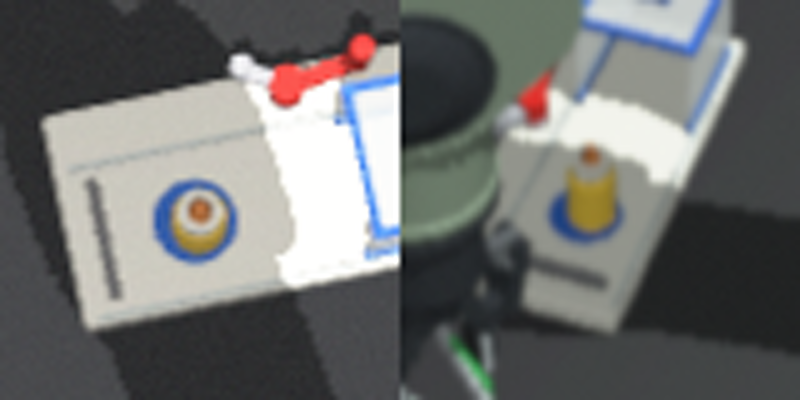

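Bottle is upright on its blue ring: the teat is at (260,172) in the top view and (238,180) in the side view, which puts the axis near (0.551, 0.0855).

```bash
python3 - <<'E'
from h import *
o=bot.observe();print(shift(o['position'],o['tool_rot'][2],[.465,.0672],.159,np.pi+.209),o['grip_width'])
E
```

```text
[-0.0706, -0.2766, -0.0036, -31.4] 0.05294955433024769
```

Emit:
{"method": "carry_out", "body": {
  "rows": [
    [[-0.003, -0.012, 0, -1], [-0.009, -0.037, 0, -4], [-0.017, -0.065, 0, -8], [-0.024, -0.095, 0, -12], [-0.032, -0.125, 0, -16], [-0.04, -0.155, 0, -20], [-0.047, -0.185, 0, -24], [-0.055, -0.215, 0, -27], [-0.062, -0.242, 0, -30], [-0.068, -0.264, 0, -31.4], [-0.0706, -0.2766, 0, -31.4], [-0.0706, -0.2766, 0, -31.4]]
  ]
}}

```text
clock: 13.08
position: [0.4649, 0.0644, 0.156]
tool_rot: [-3.141, -0.001, -2.936]
force: [0.4, -0.2, -1.4]
grip_width: 0.053
finger_force: 6.7
```

Emit:
{"method": "carry_out", "body": {
  "rows": [
    [[0, 0, 0, 0], [0, 0, 0, 0]]
  ]
}}

```text
clock: 13.25
position: [0.4654, 0.0682, 0.1561]
tool_rot: [3.141, -0.0, -2.932]
force: [0.3, -0.6, -2.2]
grip_width: 0.0533
finger_force: 6.7
```

```bash
python3 - <<'E'
from h import *
np.set_printoptions(precision=4,suppress=True)
o=bot.observe();print(o['clock'],o['position'],o['tool_rot'],o['grip_width'],o['finger_force'])
t=bot.grab_frame('top');s=bot.grab_frame('side')
z=o['position'][2]-.007+.018
for f in(t,s):
    h=cv2.cvtColor(f['pixels'],cv2.COLOR_RGB2HSV);m=cv2.inRange(h,(40,80,40),(85,255,255))
    N,l,sx,c=cv2.connectedComponentsWithStats(m)
    for i in range(1,N):
        if sx[i,4]>4 and c[i][1]>150 : print(sx[i],c[i],plane(f,c[i],z))
a=np.hstack([t['pixels'][130:230,200:300],s['pixels'][140:240,190:290]]);cv2.imwrite('pics/c.png',cv2.resize(a[:,:,::-1],None,fx=4,fy=4,interpolation=2))
E
```

```text
13.25 [0.4654 0.0682 0.1561] [ 3.1413 -0.0002 -2.9318] 0.05331072598226551 6.747250623875516
[413 359  35  25  73] [430.2466 370.8219] [-0.0182 -0.3851  0.1671]
[238 158   7   6  33] [240.9697 160.1212] [0.5553 0.0565 0.1671]
[264 166   6   3   8] [266.5   167.125] [0.4622 0.0382 0.1671]
[231 170   7   5  28] [233.4643 171.75  ] [0.5468 0.1172 0.1671]
[253 174   3   6  13] [254.1538 176.6154] [0.4751 0.0989 0.1671]
[261 177   5   7  24] [263.25   180.0833] [0.4409 0.0961 0.1671]
```

View pics/c.png

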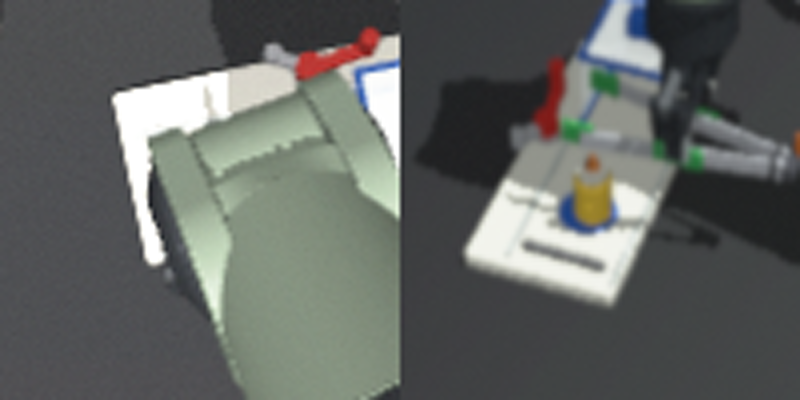

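The tips (side crop 603,83 and 572,130) hover around the bottle axis: their midpoint is (0.551,0.087). Now I'll descend.

Emit:
{"method": "carry_out", "body": {
  "rows": [
    [[0, 0, 0.01, 0], [0, 0, 0.025, 0], [0, 0, 0.04, 0], [0, 0, 0.055, 0], [0, 0, 0.07, 0], [0, 0, 0.083, 0], [0, 0, 0.095, 0], [0, 0, 0.105, 0], [0, 0, 0.112, 0], [0, 0, 0.114, 0], [0, 0, 0.114, 0]]
  ]
}}

```text
clock: 14.27
position: [0.4651, 0.0676, 0.0418]
tool_rot: [-3.142, -0.001, -2.932]
force: [-0.4, -0.6, -0.7]
grip_width: 0.0529
finger_force: 6.7
```

```bash
python3 - <<'E'
from h import *
np.set_printoptions(precision=4,suppress=True)
o=bot.observe();print(o['clock'],o['position'],o['tool_rot'],o['grip_width'],o['finger_force'],o['force'])
s=bot.grab_frame('side');z=o['position'][2]-.007+.018
h=cv2.cvtColor(s['pixels'],cv2.COLOR_RGB2HSV)
for lo,hi,zz in(((40,80,40),(85,255,255),z),((18,110,80),(35,255,255),.045)):
    N,l,sx,c=cv2.connectedComponentsWithStats(cv2.inRange(h,lo,hi))
    for i in range(1,N):
        if sx[i,4]>4 and 150<c[i][1]<230 and 200<c[i][0]<290: print(sx[i],c[i],plane(s,c[i],zz))
cv2.imwrite('pics/d.png',cv2.resize(s['pixels'][140:240,190:310,::-1],None,fx=6,fy=6,interpolation=2))
E
```

```text
14.2667 [0.4651 0.0676 0.0418] [-3.1416 -0.0007 -2.9318] 0.052862647457892334 6.747400020412897 [-0.425  -0.5961 -0.707 ]
[243 181   2   5   9] [243.4444 182.7778] [0.5462 0.0559 0.0528]
[264 188   6   3   7] [266.7143 189.    ] [0.4578 0.0364 0.0528]
[232 191   7   6  25] [234.16 193.32] [0.5472 0.117  0.0528]
[253 197   3   4  11] [254.0909 198.6364] [0.473  0.1    0.0528]
[261 199   4   5  16] [262.875  201.0625] [0.4405 0.0929 0.0528]
[234 184   9  10  62] [238.4839 188.8387] [0.5494 0.085  0.045 ]
```

View pics/d.png

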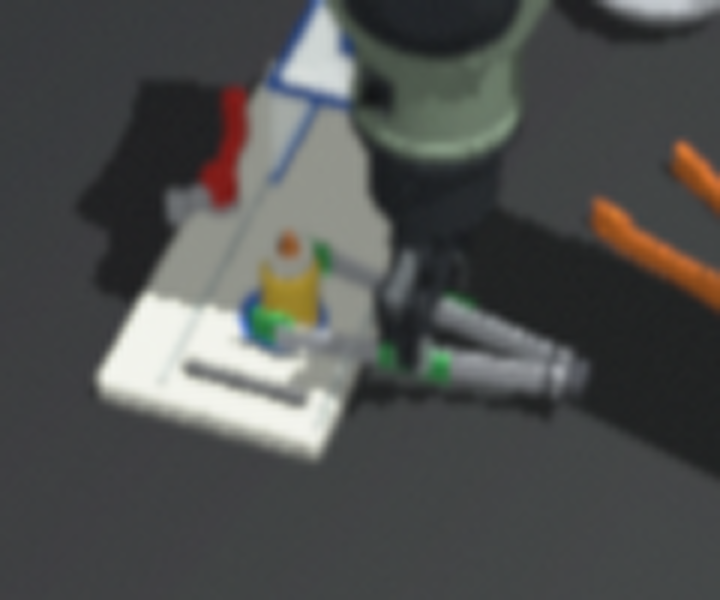

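The tips straddle the bottle body at the right height (near pad at 268,322, far pad at 322,255). Next I'll close gradually.

Emit:
{"method": "carry_out", "body": {
  "rows": [
    [[0, 0, 0, 0], [0, 0, 0, 0], [0, 0, 0, 0]]
  ],
  "grip": 0.045,
  "grip_force": 25
}}

```text
clock: 14.57
position: [0.4656, 0.0675, 0.0428]
tool_rot: [-3.142, 0.001, -2.932]
force: [0.0, -0.7, -1.1]
grip_width: 0.0451
finger_force: 7.7
```

Emit:
{"method": "carry_out", "body": {
  "rows": [
    [[0, 0, 0, 0], [0, 0, 0, 0], [0, 0, 0, 0], [0, 0, 0, 0], [0, 0, 0, 0], [0, 0, 0, 0]]
  ],
  "grip": 0.034,
  "grip_force": 45
}}

```text
clock: 15.07
position: [0.4654, 0.0675, 0.0424]
tool_rot: [-3.142, 0.0, -2.932]
force: [0.1, -0.1, 0.3]
grip_width: 0.0394
finger_force: 46.0
```

Fingers stopped at 39 mm with 46 N on them, so the tongs are on the bottle. Now I'll lift.

Emit:
{"method": "carry_out", "body": {
  "rows": [
    [[0, 0, -0.003, 0], [0, 0, -0.009, 0], [0, 0, -0.018, 0], [0, 0, -0.03, 0], [0, 0, -0.044, 0], [0, 0, -0.06, 0], [0, 0, -0.078, 0], [0, 0, -0.096, 0], [0, 0, -0.114, 0], [0, 0, -0.13, 0], [0, 0, -0.143, 0], [0, 0, -0.15, 0]]
  ]
}}

```text
clock: 16.07
position: [0.4656, 0.0675, 0.1945]
tool_rot: [-3.142, 0.002, -2.932]
force: [1.0, 0.2, -1.3]
grip_width: 0.0395
finger_force: 45.8
```

Emit:
{"method": "carry_out", "body": {
  "rows": [
    [[0, 0, -0.005, 0], [0, 0, -0.008, 0], [0, 0, -0.01, 0], [0, 0, -0.01, 0], [0, 0, -0.01, 0]]
  ]
}}

```text
clock: 16.48
position: [0.4651, 0.0674, 0.2019]
tool_rot: [-3.142, -0.001, -2.932]
force: [0.5, -0.9, -1.0]
grip_width: 0.0396
finger_force: 45.8
```

```bash
python3 - <<'E'
from h import *
np.set_printoptions(precision=4,suppress=True)
o=bot.observe();print(o['clock'],o['position'],o['tool_rot'],o['grip_width'],o['finger_force'],o['force'])
s=bot.grab_frame('side')
h=cv2.cvtColor(s['pixels'],cv2.COLOR_RGB2HSV)
for n,lo,hi in(('g',(40,80,40),(85,255,255)),('y',(18,110,80),(35,255,255)),('teat',(6,110,60),(17,255,255))):
    N,l,sx,c=cv2.connectedComponentsWithStats(cv2.inRange(h,lo,hi))
    for i in range(1,N):
        if sx[i,4]>3 and 110<c[i][1]<230 and 200<c[i][0]<290: print(n,sx[i],c[i])
for z in(.02,.06,.064,.098): print(z,[proj(s,[.551,.0865,z+d]) for d in(0,.155,.16)])
for k in bot.spot_point(s,'hood_knob')[:2]: print('knob',plane(s,k['position'],.127),k['conf'])
E
```

```text
16.4833 [0.4651 0.0674 0.2019] [-3.1416 -0.0008 -2.9321] 0.03959484335495784 45.79917669296265 [ 0.5343 -0.8842 -0.989 ]
g [232 158   8   7  33] [234.5152 160.8182]
g [263 158   7   3  11] [265.7273 159.0909]
g [254 165   3   4  10] [255.2 166.5]
g [263 167   4   7  22] [264.7273 170.    ]
y [232 153  11   8  55] [237.6364 156.6727]
teat [236 147   3   4  11] [236.9091 148.6364]
0.02 [array([238.0035, 193.3311]), array([237.2855, 164.212 ]), array([237.2604, 163.1945])]
0.06 [array([237.8286, 186.2397]), array([237.081 , 155.9209]), array([237.0549, 154.8598])]
0.064 [array([237.8108, 185.5153]), array([237.0601, 155.0724]), array([237.0338, 154.0068])]
0.098 [array([237.656 , 179.2407]), array([236.8786, 147.7121]), array([236.8514, 146.6068])]
knob [ 0.5756 -0.0551  0.127 ] 0.67
```

The bottle is up about 16 cm and upright: its teat and body pixels match the predicted positions. The hood is still open.

```bash
python3 -c "
from workcell import bot
print(bot.job_done())"
```

```text
the job is handed in; nothing more can be done
None
```

The job is handed in: lever flipped to its stop, hood fully open, and the bottle held upright in the tongs about 15 cm above the stand, at 16.5 s on the clock; the hand-in returned no verdict.

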